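# Try, release and hold open the sprung cover of a parts drawer

### The job

Pull the drawer of the small grey bench unit out to its stop, then give the sprung cover inside it a tug upward by its tab to learn whether the hidden catch is holding it. If it is caught, press the round release button beside the cover all the way in and take the tab again. Raise the cover at least half-way to upright and finish while still holding it open so that the parts can be seen, leaving the beaker, the white bottle and the dish nearby where they are.

Things in the scene. Friction and masses are not known exactly. Their poses are not given: they have to be found in the camera images.
- unit: Grey bench drawer unit, 160 deep (x) x 200 wide (y) x 112 mm high, fixed. Origin: centre of its underside. Its x axis points from front to back (the drawer opens toward -x), z up; its yaw varies. Inside the drawer, seen only when it is out, lies a grey plastic cover; the drawer's front plate stands 36 mm higher than the shut cover, its inner face 32 mm in front of the cover's tab centre.
- drawer (a joint): Drawer travel, m: 0 shut, 0.110 at its stop; it starts between shut and 30 mm open. Sliding friction about 4 N; it stays where it is left.
- drawer_pull (a point): Centre of the drawer's pull: a steel tab standing upright at the middle of the drawer front, 10 mm thick (unit's y), 34 mm high, 30 mm out from the front plate (this point 17 mm out), with an upright bead 14 mm thick along its outer edge (10 mm nearer the robot). Its top is 17 mm above this point, 16 mm below the unit's top. Pinch it from above along the unit's y. Axes as the unit's.
- cover (a joint): Angle of the grey plastic cover (96 x 137 mm), rad: 0 shut, 1.25 fully up. It swings up and back, away from the robot; a spring shuts it when let go (1 to 4 N at the tab). If the hidden catch holds it, it rises only about 0.07 rad (5 mm at the tab) and stops dead; if not, it rises freely. Some starts are caught, others not; nothing seen tells which.
- cover_tab (a point): Grip point in the cover's tab, a steel plate upright on the cover: 10 mm thick (unit's y), 22 mm long (unit's x), 29 mm high; with the cover shut this point is 13 mm below the tab's top and 16 mm above the cover's face. Pinch it from above along the unit's y; it may pivot between the pads as the cover rises. Moves and turns with the cover.
- cover_hinge (a point): Point on the cover's hinge axis (parallel to the unit's y) in line with the tab; the tab's grip point is 73 mm in front of it and 18 mm above it with the cover shut. It moves with the drawer; axes as the unit's.
- release (a joint): Travel of the release button, m: 0 out, 0.007 fully in (pressed down). It takes about 3 N and stays in once pressed. Fully in, it has freed the catch for good (the cover must be shut meanwhile, as it is when let go).
- release_top (a point): Centre of the top face of the release button, a round upright steel button 22 mm across in a black collar on the aluminium deck beside the cover (toward the unit's +y, 88 mm from the tab). Its top stands 12 mm above the deck at the start, 9 mm above the collar. It moves with the drawer.
- beaker_mid (a point): Centre (34 mm up) of a loose glass beaker, 54 mm across, 68 mm high, on the worktop at the unit's right. Leave it.
- white_bottle_mid (a point): Centre (52 mm up) of a loose white round bottle, 46 mm across, 104 mm high, on the worktop at the unit's left. Leave it.
- dish_mid (a point): Centre of a loose clear round dish, 90 mm across, 15 mm high, lying on top of the unit. Leave it.

How it is judged:
By the outcome, as a careful person would: the job done as asked, in the order asked, and still so for the second after the job is handed in, while the arm keeps its last pose, push and grip.
It also fails if it takes over 54 s, if anything falls off the work surface, if the arm or the gripper's body presses on something with over 40 N, if the wrist force passes 120 N, or if a joint passes its speed limit or range.

### The arm

A 6-joint arm with a two-finger parallel gripper is mounted at the origin on a cart in front of the work surface, level with it; the furniture and walls round the work are solid. World frame = base frame: x ahead of the robot, y to its left, z up, the work surface at z = 0. Lengths are in m, angles in rad, forces in N, time in s.
With the tool pointing down it reaches from about 0.25 to 0.725 m from the base axis. Payload 4 kg.
Tool frame: the origin (TCP) lies midway between the tips of the shut fingers; the grasp point (between the pads) lies pinch_z behind it (pinch_z is the distance from the TCP to the grasp point, in m); z points along the fingers, y is the direction in which the jaws open and shut (so a half turn about z gives the same grasp; the last joint's range is limited). The gripper opens to 85 mm and grips with 20 to 120 N. Pads are 22 mm wide; open, the fingers measure 114 mm over their backs; the gripper's body (76 mm by 85 mm) begins 54 mm behind the grasp point. The pads swing forward as they close: fully open they stand 13 mm farther back than shut.
Start: joints at [-1.349, 0.241, 0.005, 1.335, 0, 1.571], TCP at [0.11, -0.488, 0.231] pointing down, gripper open.
Joint ranges: [-2.72, 2.72], [-1.05, 1.87], [-1.09, 1.28], [-1.99, 2.15], [-1.42, 1.44], [-3.14, 3.14]. Speed limits (rad/s): [2.79, 2.79, 3.14, 3.14, 3.14, 3.14].

### API

Orientations are given as a unit quaternion [x, y, z, w].
In Python, from workcell import * gives the robot as it stands.
- The arm moves only by the tool move_arm, never from a script. Its argument "motion" is a list of rows, each a list of 3 entries, a list of its own where there are three numbers: the finger opening in mm, from 0 to 85.4, then the shift along the tool's x, y, z in units of 50 mm (1.0 is 50 mm), then the turn about the tool's z in units of 6 degrees (1.0 is 6 degrees). In form: [[claw, [dx, dy, dz], roll], ...]. A call has exactly 10 rows; each row is the pose to reach, as a shift and turn from the pose commanded when the call began, along the tool's axes at that moment; what a row does not reach only later rows make up. A row lasts 1/10 s, in which the tool goes at most 50 mm and 8.59 degrees, less where a joint would pass 70% of its speed; a pose out of reach is approached as far as the arm can. A call with a gripper value outside its range is refused whole. The fingers move at their own pace and stop on an object; the grip force is fixed at half the most. Time passes only in rows, so rows that repeat a pose let the fingers close, or fill a call up. It gives the time, the measured TCP pose, the force and the opening at its end, in the units of the state.
- get_obs(): the state, without advancing time (a new reading comes with each control period).
- camera(name): name is "scene" or "top" or "wrist"; returns a dict with "color" (400x640x3 uint8, red, green, blue), "fx", "fy", "cx", "cy" (pixels), "distortion" ([k1, k2, p1, p2, k3] as OpenCV has them; the pictures are not rectified), "rvec" (rotation vector, rad) and "tvec" (3), from world to camera coordinates, as OpenCV has them; the wrist camera has in their place "mount" (4x4, takes a point from camera to tool coordinates, whose origin is the TCP and whose axes are the flange's). Camera axes: x right, y down, z forward; pixel columns grow to the right and rows downward; lengths in m; the calibration is good to about 2 mm. A picture is of the moment at which its call begins: read the wrist's pose just before it. There is no depth.
- job_done(): hands the job in, once; it reports no verdict.
The state is a dict: "clock": time; "joint_pos": joint angles; "joint_vel": joint speeds; "tau": joint torques, N m; "eef_pos": TCP position; "tool_rot": TCP orientation; "ft_force": force on the tool from outside, world axes, zero at the start; "ft_torque": the same for the moment, N m; "grip_width": finger opening in m.
Only numpy, scipy, OpenCV 4.12 (cv2) and the standard library are available. Lean on these libraries where they do the work, as an engineer would, in place of code of your own. Each camera call takes 0.05 s, during which the arm holds its last target.

## Working session

There is one attempt and no reset: what is moved stays moved. The work goes in short steps, Python scripts to look and compute and a tool call to move; the robot and the scene stay as the last step left them, time stands still between calls to the robot, and variables do not carry over. Pictures are saved under pics/ and viewed, and the job is handed in when it is done.

Besides the shell and the picture viewer there is one more tool, called after "Call:" as name([rows], argument=value, ...), one row to a line, values as JSON. move_arm: Moves the arm, as the interface text tells. Its arguments: {"type":"object","properties":{"motion":{"type":"array","items":{"type":"array"}}},"required":["motion"]}

```bash
mkdir -p pics; python3 - <<'E'
from workcell import *
import cv2
o=get_obs(); print({k:o[k] for k in ('clock','eef_pos','tool_rot','grip_width','ft_force')})
try: print(pinch_z)
except Exception as e: print(e)
for n in("scene","top","wrist"):
    c=camera(n); cv2.imwrite(f"pics/{n}0.png",c["color"][:,:,::-1])
    print(n,{k:np.round(v,4).tolist() if not isinstance(v,float) else v for k,v in c.items() if k!="color"} if 'np' in globals() else {k:v for k,v in c.items() if k!="color"})
E
ls
```

```text
{'clock': 0.0, 'eef_pos': array([ 0.10986176, -0.48714827,  0.23040986]), 'tool_rot': array([ 9.93858188e-01,  1.10656353e-01, -9.94318713e-05, -1.03106451e-03]), 'grip_width': 0.08519052033197813, 'ft_force': array([-1.01936396, -0.22191221,  0.97093085])}
0.0187
scene {'fx': 444.6638964560748, 'fy': 444.6638964560748, 'cx': 316.245609360109, 'cy': 199.73631514761976, 'distortion': array([-0.11162236,  0.        ,  0.        ,  0.        ,  0.        ]), 'rvec': array([ 2.27822743, -0.6609059 ,  0.28040372]), 'tvec': array([-0.47433981,  0.3298271 ,  0.67275708])}
top {'fx': 460.01874334575103, 'fy': 460.01874334575103, 'cx': 320.40148902098724, 'cy': 198.75344139873965, 'distortion': array([-0.09676479,  0.        ,  0.        ,  0.        ,  0.        ]), 'rvec': array([ 2.20207628, -2.19204332,  0.10976687]), 'tvec': array([0.0259517 , 0.6190205 , 1.06627969])}
wrist {'fx': 316.33572749616366, 'fy': 316.33572749616366, 'cx': 313.7478425630333, 'cy': 199.5824161346425, 'distortion': array([-0.02262056,  0.        ,  0.        ,  0.        ,  0.        ]), 'mount': array([[ 7.41142949e-04, -9.62611647e-01, -2.70884235e-01,
         6.98883416e-02],
       [ 9.99999711e-01,  7.59797433e-04,  3.60038568e-05,
         1.62416025e-06],
       [ 1.71159414e-04, -2.70884183e-01,  9.62611931e-01,
        -1.41740634e-01],
       [ 0.00000000e+00,  0.00000000e+00,  0.00000000e+00,
         1.00000000e+00]])}
pics
```

View pics/scene0.png

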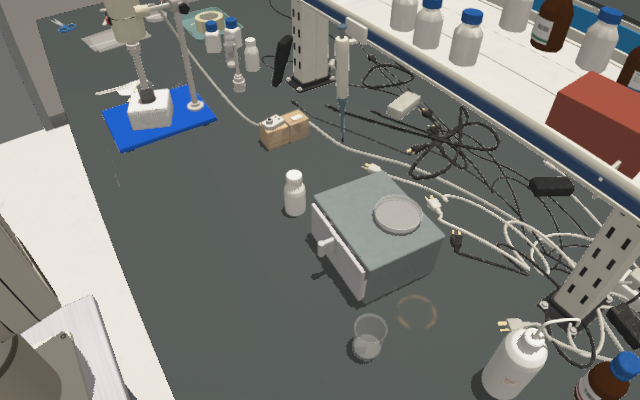

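View pics/top0.png

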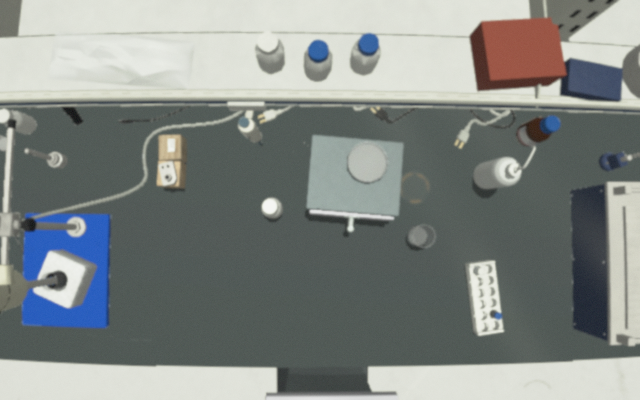

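View pics/wrist0.png

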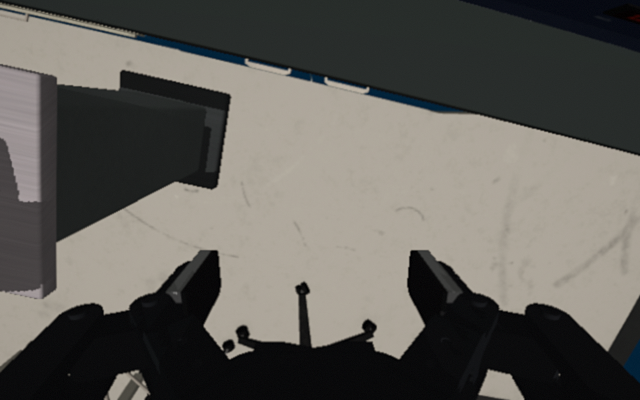

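```bash
python3 - <<'E'
import cv2
a=cv2.imread("pics/top0.png")[120:260,240:450]; cv2.imwrite("pics/topc.png",cv2.resize(a,None,fx=3.8,fy=3.8,interpolation=cv2.INTER_CUBIC))
a=cv2.imread("pics/scene0.png")[160:370,270:460]; cv2.imwrite("pics/scenec.png",cv2.resize(a,None,fx=2.8,fy=2.8,interpolation=cv2.INTER_CUBIC))
E
```

```text
(no output)
```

View pics/topc.png

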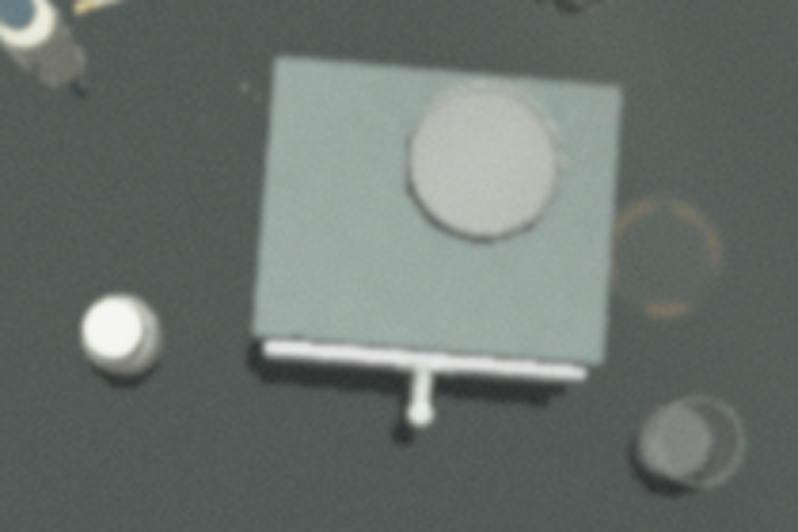

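View pics/scenec.png

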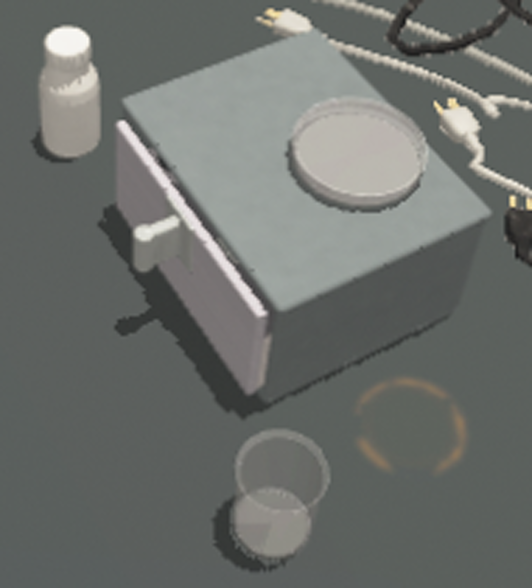

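```bash
cat > h.py <<'E'
from workcell import *
import numpy as np, cv2
from scipy.optimize import least_squares
from scipy.spatial.transform import Rotation as R
def K(c): return np.array([[c["fx"],0,c["cx"]],[0,c["fy"],c["cy"]],[0,0,1]])
def ext(c,o=None):
    if "rvec" in c: return np.array(c["rvec"]),np.array(c["tvec"])
    T=np.eye(4);T[:3,:3]=R.from_quat(o["tool_rot"]).as_matrix();T[:3,3]=o["eef_pos"]
    M=np.linalg.inv(T@np.array(c["mount"])); return R.from_matrix(M[:3,:3]).as_rotvec(),M[:3,3]
def proj(c,P,o=None):
    r,t=ext(c,o); return cv2.projectPoints(np.float64(P).reshape(-1,1,3),r,t,K(c),np.float64(c["distortion"]))[0].reshape(-1,2)
def onz(c,px,z,o=None):
    r,t=ext(c,o); p=cv2.undistortPoints(np.float64(px).reshape(-1,1,2),K(c),np.float64(c["distortion"])).reshape(-1,2)
    Rm=cv2.Rodrigues(r)[0]; C=-Rm.T@t; out=[]
    for q in p:
        d=Rm.T@np.array([q[0],q[1],1]); out.append(C+d*(z-C[2])/d[2])
    return np.array(out)
E
python3 - <<'E'
from h import *
t=camera("top"); s=camera("scene")
tp=np.array([[276,57],[621,87],[605,363],[254,334]])/3.8+[240,120]-.4
sp=np.array([[318,31],[491,213],[278,309],[123,101]])/2.8+[270,160]-.3
L=np.array([[.08,.1],[.08,-.1],[-.08,-.1],[-.08,.1]])
def W(v,L,z): 
    c,s_=np.cos(v[2]),np.sin(v[2]); return np.c_[v[0]+c*L[:,0]-s_*L[:,1],v[1]+s_*L[:,0]+c*L[:,1],np.full(len(L),z)]
for name,fl in(("both",(1,1)),("top",(1,0)),("scene",(0,1))):
    f=lambda v:np.r_[fl[0]*(proj(t,W(v,L,.112))-tp).ravel(),fl[1]*(proj(s,W(v,L,.112))-sp).ravel()]
    q=least_squares(f,[.5,0,0]); print(name,q.x,np.abs(q.fun).max())
    v=q.x if name=="both" else v
for c,px in((t,np.array([[421,412]])/3.8+[240,120]),(s,np.array([[144,233]])/2.8+[270,160])):
    P=onz(c,px,.096)[0]; d=P[:2]-v[:2]; c_,s_=np.cos(v[2]),np.sin(v[2])
    print(P,"unit frame",d[0]*c_+d[1]*s_,-d[0]*s_+d[1]*c_)
print(onz(t,np.array([[120,330]])/3.8+[240,120],.104), onz(t,np.array([[675,442]])/3.8+[240,120],.03),onz(s,np.array([[270,524]])/2.8+[270,160],0.0))
E
```

```text
both [ 0.66534453 -0.04578038 -0.08051479] 0.9904501629927722
top [ 0.66553275 -0.04502763 -0.07481157] 0.5781344110621944
scene [ 0.66498495 -0.04659145 -0.08567565] 0.5334049445530411
[ 0.54840598 -0.03637708  0.096     ] unit frame -0.11731600677732205 -3.2276624818720553e-05
[ 0.54891153 -0.03729871  0.096     ] unit frame -0.11673797007325268 -0.000910263075721349
[[0.59463069 0.1374393  0.104     ]] [[ 0.53069859 -0.20092869  0.03      ]] [[ 0.53256005 -0.20719502  0.        ]]
```

```bash
cat >> h.py <<'E'
UX,UY,UYAW=.6653,-.0457,-.080
def U(x,y,z): c,s=np.cos(UYAW),np.sin(UYAW); return np.array([UX+c*x-s*y,UY+s*x+c*y,z])
def invU(P): c,s=np.cos(UYAW),np.sin(UYAW); d=np.array(P)-[UX,UY,0]; return np.array([c*d[0]+s*d[1],-s*d[0]+c*d[1],d[2]])
def plan(P,yaw=UYAW):
    o=get_obs(); M=R.from_quat(o["tool_rot"]).as_matrix()
    y=np.arctan2(M[1,0],M[0,0])
    print("shift",np.round(M.T@(np.array(P)-o["eef_pos"])/.05,3),"roll",round(-np.degrees(yaw-y)/6,3), "tcpU",invU(o["eef_pos"]).round(4),"F",np.round(o["ft_force"],1),"w",round(o["grip_width"],4),"t",o["clock"])
E
python3 - <<'E'
from h import *
plan(U(-.107,0,.15))
E
```

```text
shift [10.736 -6.811  1.624] roll 2.881 tcpU [-0.5183 -0.4848  0.2309] F [0.1 0.1 0.3] w 0.0856 t 0.25
```

Call:
move_arm([
  [85,[0.75,-0.48,0],0.3],
  [85,[1.5,-0.95,0],0.6],
  [85,[2.25,-1.43,0],0.9],
  [85,[3.0,-1.9,0],1.2],
  [85,[3.75,-2.4,0],1.5],
  [70,[4.5,-2.85,0],1.8],
  [70,[5.25,-3.3,0.1],2.1],
  [60,[6.0,-3.8,0.2],2.4],
  [50,[6.75,-4.3,0.3],2.6],
  [50,[7.5,-4.75,0.5],2.88],
])

```text
clock: 1.25
eef_pos: [0.425, -0.1721, 0.2068]
tool_rot: [0.999, -0.04, 0.001, 0.0]
ft_force: [0.8, -1.3, 0.1]
grip_width: 0.0498
```

```bash
python3 - <<'E'
from h import *
plan(U(-.107,0,.15))
E
```

```text
shift [ 2.446 -2.906  1.138] roll -0.005 tcpU [-0.2295 -0.1452  0.2068] F [ 0.8 -1.3  0.1] w 0.0498 t 1.25
```

Call:
move_arm([
  [50,[0.5,-0.6,0.1],0],
  [50,[1.0,-1.2,0.2],0],
  [50,[1.5,-1.8,0.4],0],
  [50,[2.0,-2.4,0.6],0],
  [50,[2.3,-2.7,0.8],0],
  [50,[2.4,-2.85,1.0],0],
  [50,[2.4,-2.87,1.1],0],
  [50,[2.4,-2.87,1.1],0],
  [50,[2.4,-2.87,1.1],0],
  [50,[2.4,-2.87,1.1],0],
])

```text
clock: 2.25
eef_pos: [0.5542, -0.0433, 0.1522]
tool_rot: [0.999, -0.039, 0.001, -0.001]
ft_force: [-1.1, 0.0, 0.3]
grip_width: 0.05
```

```bash
python3 - <<'E'
from h import *
plan(U(-.107,0,.063))
c=camera("wrist"); cv2.imwrite("pics/w1.png",c["color"][:,:,::-1]); print(proj(c,[U(-.117,0,.096),U(-.107,0,.096)],get_obs()))
E
```

```text
shift [ 0.077 -0.127  1.783] roll 0.021 tcpU [-0.1109 -0.0065  0.1522] F [-1.1  0.   0.3] w 0.05 t 2.25
[[304.75557196 228.97088536]
 [304.68425243 214.7445395 ]]
```

View pics/w1.png

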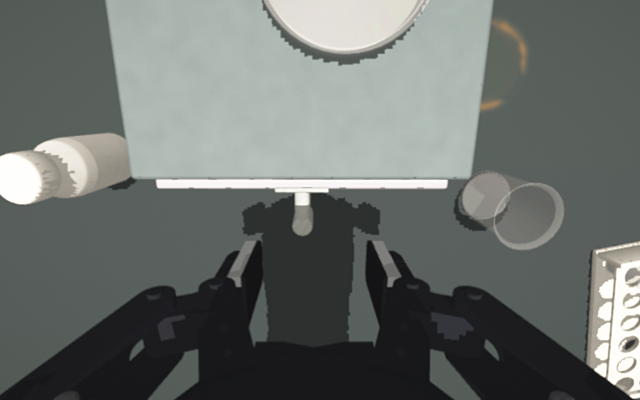

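Call:
move_arm([
  [50,[0.1,-0.13,0.3],0],
  [50,[0.1,-0.13,0.7],0],
  [50,[0.1,-0.13,1.1],0],
  [50,[0.1,-0.13,1.5],0],
  [50,[0.1,-0.13,1.72],0],
  [5,[0.1,-0.13,1.75],0],
  [5,[0.1,-0.13,1.75],0],
  [5,[0.1,-0.13,1.75],0],
  [5,[0.1,-0.13,1.75],0],
  [5,[0.1,-0.13,1.75],0],
])

```text
clock: 3.3
eef_pos: [0.5603, -0.0356, 0.0648]
tool_rot: [0.999, -0.034, 0.001, -0.006]
ft_force: [0.5, 9.8, -2.3]
grip_width: 0.0113
```

```bash
python3 - <<'E'
from h import *
plan(U(-.217,0,.065))
E
```

```text
shift [-2.232  0.008 -0.007] roll 0.106 tcpU [-0.1054  0.0017  0.0648] F [ 0.5  9.8 -2.3] w 0.0113 t 3.3
```

Call:
move_arm([
  [5,[-0.1,-0.02,0],0],
  [5,[-0.25,-0.02,0],0],
  [5,[-0.4,-0.02,0],0],
  [5,[-0.6,-0.02,0],0],
  [5,[-0.8,-0.02,0],0],
  [5,[-1.0,-0.02,0],0],
  [5,[-1.2,-0.02,0],0],
  [5,[-1.4,-0.02,0],0],
  [5,[-1.55,-0.02,0],0],
  [5,[-1.6,-0.02,0],0],
])

```text
clock: 4.3
eef_pos: [0.4816, -0.0294, 0.0648]
tool_rot: [0.999, -0.034, 0.002, -0.006]
ft_force: [5.8, 10.9, -8.4]
grip_width: 0.0114
```

```bash
python3 - <<'E'
from h import *
plan(U(-.217,0,.065))
E
```

```text
shift [-0.653  0.023 -0.007] roll 0.113 tcpU [-0.1844  0.0015  0.0648] F [ 5.8 10.9 -8.4] w 0.0114 t 4.3
```

Call:
move_arm([
  [5,[-0.08,0,0],0],
  [5,[-0.16,0,0],0],
  [5,[-0.24,0,0],0],
  [5,[-0.3,0,0],0],
  [5,[-0.36,0,0],0],
  [5,[-0.42,0,0],0],
  [5,[-0.48,0,0],0],
  [5,[-0.54,0,0],0],
  [5,[-0.58,0,0],0],
  [5,[-0.58,0,0],0],
])

```text
clock: 5.3
eef_pos: [0.4531, -0.0272, 0.0648]
tool_rot: [0.999, -0.034, 0.002, -0.007]
ft_force: [3.7, 13.1, -7.2]
grip_width: 0.0114
```

```bash
python3 - <<'E'
from h import *
plan(U(-.217,0,.065))
E
```

```text
shift [-0.081  0.028 -0.005] roll 0.113 tcpU [-0.213   0.0015  0.0648] F [ 3.7 13.1 -7.2] w 0.0114 t 5.3
```

Call:
move_arm([
  [5,[-0.02,0,0],0],
  [5,[-0.04,0,0],0],
  [5,[-0.06,0,0],0],
  [5,[-0.08,0,0],0],
  [5,[-0.1,0,0],0],
  [5,[-0.12,0,0],0],
  [5,[-0.14,0,0],0],
  [5,[-0.16,0,0],0],
  [5,[-0.16,0,0],0],
  [5,[-0.16,0,0],0],
])

```text
clock: 6.3
eef_pos: [0.4529, -0.0272, 0.0651]
tool_rot: [0.999, -0.034, 0.009, -0.006]
ft_force: [22.6, 10.9, -26.8]
grip_width: 0.0115
```

```bash
python3 - <<'E'
from h import *
plan(U(-.217,0,.065))
E
```

```text
shift [-0.077  0.029  0.   ] roll 0.112 tcpU [-0.2132  0.0015  0.0651] F [ 22.6  10.9 -26.8] w 0.0115 t 6.3
```

Call:
move_arm([
  [5,[0.1,-0.02,0],0],
  [5,[0.12,-0.04,0],0],
  [45,[0.12,-0.04,0],0],
  [45,[0.12,-0.04,0],0],
  [45,[0.12,-0.04,0],0],
  [45,[0.12,-0.04,0],0],
  [45,[0.12,-0.04,-0.5],0],
  [45,[0.12,-0.04,-1.2],0],
  [45,[0.12,-0.04,-2.0],0],
  [45,[0.12,-0.04,-2.0],0],
])

```text
clock: 7.3
eef_pos: [0.4528, -0.0307, 0.1693]
tool_rot: [0.999, -0.035, 0.006, -0.002]
ft_force: [-0.2, 0.6, 0.1]
grip_width: 0.0453
```

```bash
python3 - <<'E'
from h import *
o=get_obs()
c=camera("wrist"); cv2.imwrite("pics/w2.png",c["color"][:,:,::-1]); plan(U(-.217,0,.065))
c=camera("top"); cv2.imwrite("pics/t2.png",cv2.resize(c["color"][120:300,220:460,::-1],None,fx=3,fy=3,interpolation=cv2.INTER_CUBIC))
print(o["eef_pos"],o["tool_rot"])
E
```

```text
shift [-0.065 -0.03   2.038] roll 0.095 tcpU [-0.2144 -0.002   0.1669] F [ 0.6  0.5 -0.8] w 0.0447 t 7.35
[ 0.45283404 -0.03068119  0.16932153] [ 0.99936792 -0.03502555  0.00559277 -0.00238493]
```

View pics/w2.png

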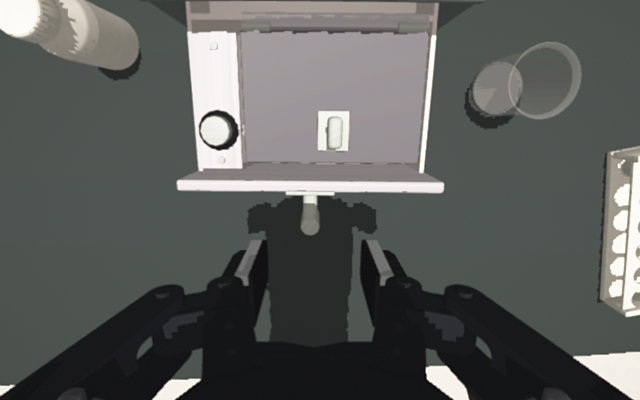

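View pics/t2.png

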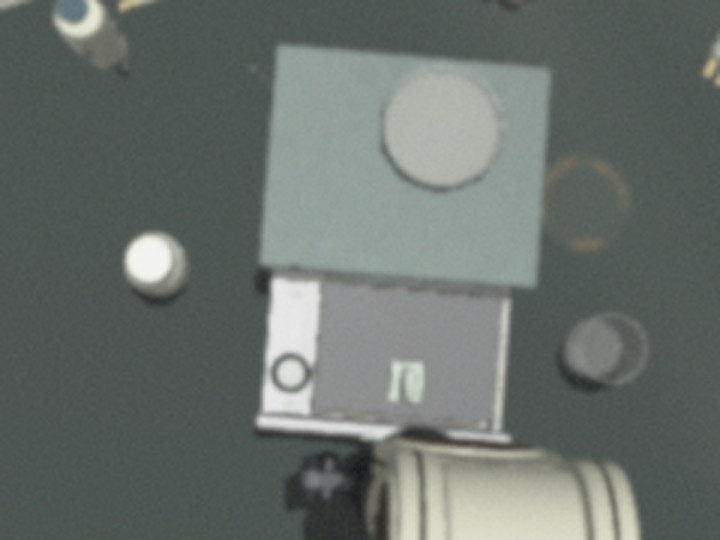

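```bash
python3 - <<'E'
import cv2
a=cv2.imread("pics/w2.png")[20:220,170:450]; cv2.imwrite("pics/w2c.png",cv2.resize(a,None,fx=2.8,fy=2.8,interpolation=cv2.INTER_CUBIC))
from h import *
c=camera("scene"); cv2.imwrite("pics/s2.png",cv2.resize(c["color"][170:350,250:450,::-1],None,fx=3.3,fy=3.3,interpolation=cv2.INTER_CUBIC))
E
```

```text
(no output)
```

View pics/w2c.png

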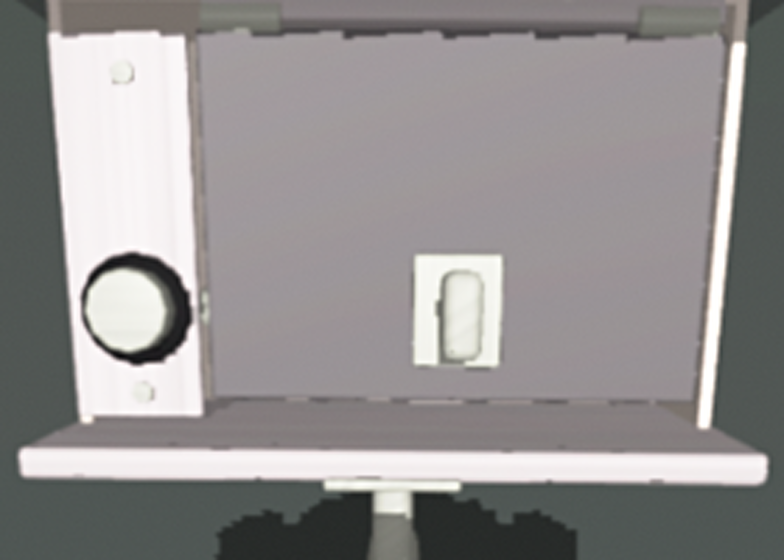

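View pics/s2.png

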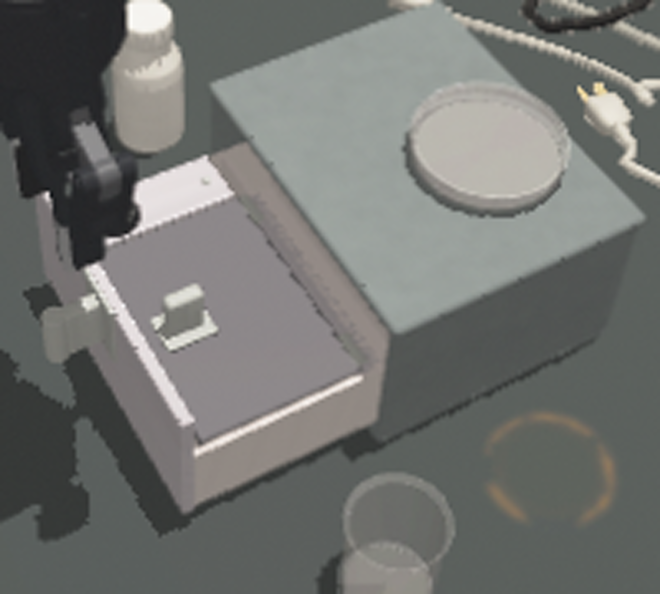

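```bash
cat >> h.py <<'E'
def tri(obs):
    f=lambda P:np.concatenate([proj(c,P,o)[0]-px for c,px,o in obs])
    q=least_squares(f,[.5,-.05,.09]); return q.x,q.fun
E
python3 - <<'E'
from h import *
t=camera("top"); s=camera("scene"); o=get_obs(); w=camera("wrist")
W=lambda x,y:np.array([x/2.8+170,y/2.8+20])-.3
S=lambda x,y:np.array([x/3.3+250,y/3.3+170])-.3
T=lambda x,y:np.array([x/3+220,y/3+120])-.3
print(o["eef_pos"],o["clock"])
for n,l in (("tab",[(w,W(463,314),o),(s,S(184,294),o),(t,T(418,381),o)]),("tab ws",[(w,W(463,314),o),(s,S(184,294),o)]),("tab wt",[(w,W(463,314),o),(t,T(418,381),o)]),
 ("plateR",[(w,W(767,456),o),(s,S(187,420),o)]),("plate R wt",[(w,W(767,456),o),(t,T(510,437),o)]),("button",[(w,W(127,311),o),(t,T(291,373),o)])):
    P,r=tri(l); print(n,P.round(4),invU(P).round(4),np.abs(r).max().round(2))
for px,z in ((W(463,314),.1),(W(463,314),.095),(W(127,311),.08),(W(767,456),.108),(W(22,450),.108)): 
    P=onz(w,px,z,o)[0]; print(z,P.round(4),invU(P).round(4))
E
```

```text
[ 0.44794647 -0.0301641   0.16267676] 7.55
tab [ 0.5041 -0.0481  0.0943] [-0.1605 -0.0153  0.0943] 3.01
tab ws [ 0.5038 -0.0476  0.0934] [-0.1609 -0.0148  0.0934] 2.65
tab wt [ 0.5126 -0.0397  0.2281] [-0.1527 -0.0062  0.2281] 0.12
plateR [ 0.4655 -0.1182  0.0971] [-0.1933 -0.0883  0.0971] 1.09
plate R wt [ 0.464  -0.1207  0.091 ] [-0.1947 -0.0909  0.091 ] 1.37
button [0.509  0.0379 0.0719] [-0.1625  0.0709  0.0719] 1.96
0.1 [ 0.5037 -0.0469  0.1   ] [-0.161  -0.0141  0.1   ]
0.095 [ 0.5033 -0.0471  0.095 ] [-0.1613 -0.0144  0.095 ]
0.08 [0.5089 0.0354 0.08  ] [-0.1624  0.0683  0.08  ]
0.108 [ 0.468  -0.1138  0.108 ] [-0.1912 -0.0836  0.108 ]
0.108 [0.4809 0.0553 0.108 ] [-0.1918  0.086   0.108 ]
```

```bash
python3 - <<'E'
from h import *
t=camera("top"); s=camera("scene"); w=camera("wrist"); print(get_obs()["eef_pos"])
o=dict(eef_pos=np.array([0.45283404,-0.03068119,0.16932153]),tool_rot=np.array([0.99936792,-0.03502555,0.00559277,-0.00238493]))
W=lambda x,y:np.array([x/2.8+170,y/2.8+20])-.3
S=lambda x,y:np.array([x/3.3+250,y/3.3+170])-.3
T=lambda x,y:np.array([x/3+220,y/3+120])-.3
for n,l in (("tab",[(w,W(463,314),o),(s,S(184,294),o),(t,T(418,381),o)]),("tab ws",[(w,W(463,314),o),(s,S(184,294),o)]),("tab st",[(s,S(184,294),o),(t,T(418,381),o)]),
 ("plateR",[(w,W(767,456),o),(s,S(187,420),o)]),("plate R wt",[(w,W(767,456),o),(t,T(510,437),o)]),("button",[(w,W(127,311),o),(t,T(291,373),o)])):
    P,r=tri(l); print(n,P.round(4),invU(P).round(4),np.abs(r).max().round(2))
for c,px,z in ((w,W(463,314),.1),(w,W(463,314),.095),(t,T(418,381),.095),(s,S(184,294),.095),(w,W(127,311),.08),(t,T(291,373),.08),(w,W(767,456),.108),(w,W(22,450),.108)): 
    P=onz(c,px,z,o)[0]; print(z,P.round(4),invU(P).round(4))
E
```

```text
[ 0.44839073 -0.03006257  0.16285851]
tab [ 0.5085 -0.0489  0.0919] [-0.1561 -0.0158  0.0919] 2.74
tab ws [ 0.5085 -0.0484  0.0909] [-0.1561 -0.0152  0.0909] 0.05
tab st [ 0.5069 -0.0535  0.0978] [-0.1573 -0.0204  0.0978] 0.7
plateR [ 0.4691 -0.121   0.0978] [-0.1896 -0.0907  0.0978] 1.68
plate R wt [ 0.4678 -0.1238  0.0911] [-0.1906 -0.0936  0.0911] 0.36
button [0.5145 0.0382 0.0767] [-0.157   0.0715  0.0767] 0.45
0.1 [ 0.509  -0.0479  0.1   ] [-0.1556 -0.0147  0.1   ]
0.095 [ 0.5087 -0.0482  0.095 ] [-0.1559 -0.015   0.095 ]
0.095 [ 0.5083 -0.0547  0.095 ] [-0.1558 -0.0215  0.095 ]
0.095 [ 0.507  -0.0512  0.095 ] [-0.1574 -0.0181  0.095 ]
0.08 [0.5147 0.0371 0.08  ] [-0.1568  0.0705  0.08  ]
0.08 [0.5136 0.0382 0.08  ] [-0.158   0.0715  0.08  ]
0.108 [ 0.472  -0.1171  0.108 ] [-0.187  -0.0867  0.108 ]
0.108 [0.4854 0.058  0.108 ] [-0.1876  0.0889  0.108 ]
```

```bash
python3 - <<'E'
from h import *
plan(U(-.156,-.0155,.12)); print(get_obs()["tool_rot"])
E
```

```text
shift [1.228 0.292 0.853] roll 0.099 tcpU [-0.2175 -0.0017  0.1629] F [ 0.   0.2 -0.1] w 0.0447 t 7.75
[ 9.99390164e-01 -3.47970167e-02 -9.98386812e-04 -2.73316663e-03]
```

Call:
move_arm([
  [45,[0.3,0.08,0],0],
  [45,[0.6,0.16,0],0],
  [45,[0.9,0.24,0.2],0],
  [45,[1.15,0.29,0.4],0],
  [45,[1.23,0.29,0.6],0],
  [45,[1.23,0.29,0.85],0],
  [45,[1.23,0.29,0.85],0],
  [45,[1.23,0.29,0.85],0],
  [45,[1.23,0.29,0.85],0],
  [45,[1.23,0.29,0.85],0],
])

```text
clock: 8.75
eef_pos: [0.5098, -0.0486, 0.122]
tool_rot: [0.999, -0.035, 0.001, -0.003]
ft_force: [0.4, -0.2, -0.1]
grip_width: 0.0452
```

```bash
python3 - <<'E'
from h import *
o=get_obs()
c=camera("wrist"); cv2.imwrite("pics/w3.png",c["color"][:,:,::-1]); plan(U(-.156,-.0155,.066))
print(proj(c,[U(-.156,-.0155,.091),U(-.156,-.0175,.091)],o))
E
```

```text
shift [-0.026  0.009  1.12 ] roll 0.1 tcpU [-0.1548 -0.0153  0.122 ] F [-0.1  1.   1. ] w 0.0447 t 8.8
[[314.89520575 236.42079375]
 [318.30417041 236.46329838]]
```

View pics/w3.png

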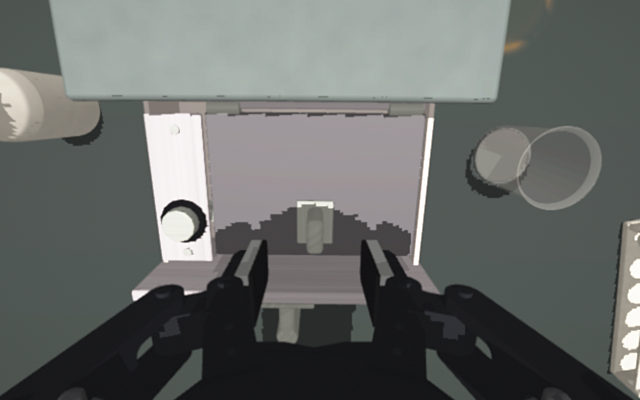

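Call:
move_arm([
  [45,[-0.02,0.01,0.2],0],
  [45,[-0.02,0.01,0.5],0],
  [45,[-0.02,0.01,0.8],0],
  [45,[-0.02,0.01,1.0],0],
  [45,[-0.02,0.01,1.1],0],
  [45,[-0.02,0.01,1.1],0],
  [4,[-0.02,0.01,1.1],0],
  [4,[-0.02,0.01,1.1],0],
  [4,[-0.02,0.01,1.1],0],
  [4,[-0.02,0.01,1.1],0],
])

```text
clock: 9.8
eef_pos: [0.509, -0.0488, 0.067]
tool_rot: [0.999, -0.035, 0.001, -0.003]
ft_force: [-0.7, 0.9, 2.4]
grip_width: 0.0092
```

```bash
python3 - <<'E'
from h import *
plan(U(-.156,-.0155,.066))
E
```

```text
shift [-0.009 -0.001  0.019] roll 0.096 tcpU [-0.1555 -0.0155  0.067 ] F [-0.7  0.9  2.4] w 0.0092 t 9.8
```

Call:
move_arm([
  [4,[0.01,0,-0.02],0],
  [4,[0.01,0,-0.04],0],
  [4,[0.02,0,-0.06],0],
  [4,[0.02,0,-0.08],0],
  [4,[0.03,0,-0.1],0],
  [4,[0.04,0,-0.12],0],
  [4,[0.05,0,-0.15],0],
  [4,[0.06,0,-0.18],0],
  [4,[0.06,0,-0.18],0],
  [4,[0.06,0,-0.18],0],
])

```text
clock: 10.8
eef_pos: [0.5113, -0.0489, 0.0743]
tool_rot: [0.999, -0.035, -0.0, -0.003]
ft_force: [5.2, 0.9, -9.6]
grip_width: 0.0093
```

```bash
python3 - <<'E'
from h import *
plan(U(-.156,-.0155,.066))
o=get_obs()
c=camera("wrist"); cv2.imwrite("pics/w4.png",c["color"][:,:,::-1])
E
```

```text
shift [-0.055  0.     0.166] roll 0.1 tcpU [-0.1532 -0.0155  0.0743] F [ 5.2  0.9 -9.6] w 0.0093 t 10.8
```

View pics/w4.png

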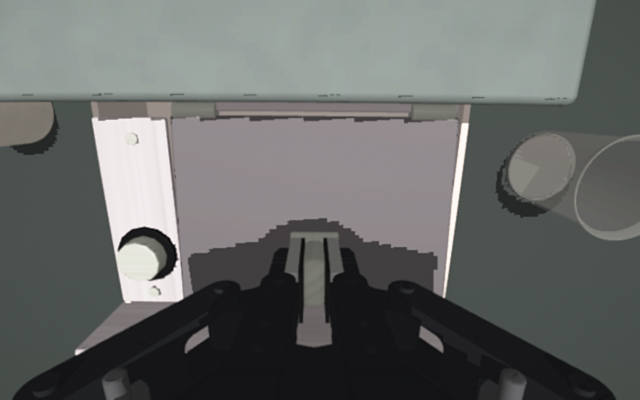

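Call:
move_arm([
  [4,[0.01,0,-0.01],0],
  [4,[0.01,0,-0.02],0],
  [4,[0.02,0,-0.04],0],
  [4,[0.02,0,-0.06],0],
  [4,[0.03,0,-0.08],0],
  [4,[0.04,0,-0.1],0],
  [4,[0.04,0,-0.1],0],
  [4,[0.04,0,-0.1],0],
  [4,[0.04,0,-0.1],0],
  [4,[0.04,0,-0.1],0],
])

```text
clock: 11.85
eef_pos: [0.5133, -0.0491, 0.0793]
tool_rot: [0.999, -0.035, -0.0, -0.003]
ft_force: [5.3, 1.2, -12.0]
grip_width: 0.0088
```

```bash
python3 - <<'E'
from h import *
plan(U(-.156,-.0155,.066))
E
```

```text
shift [-0.095  0.001  0.266] roll 0.1 tcpU [-0.1512 -0.0155  0.0793] F [  5.3   1.2 -12. ] w 0.0088 t 11.85
```

```bash
python3 - <<'E'
from h import *
c=camera("wrist"); cv2.imwrite("pics/w5.png",c["color"][:,:,::-1])
c=camera("scene"); cv2.imwrite("pics/s5.png",cv2.resize(c["color"][170:350,250:450,::-1],None,fx=3.3,fy=3.3,interpolation=cv2.INTER_CUBIC))
E
```

```text
(no output)
```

View pics/w5.png

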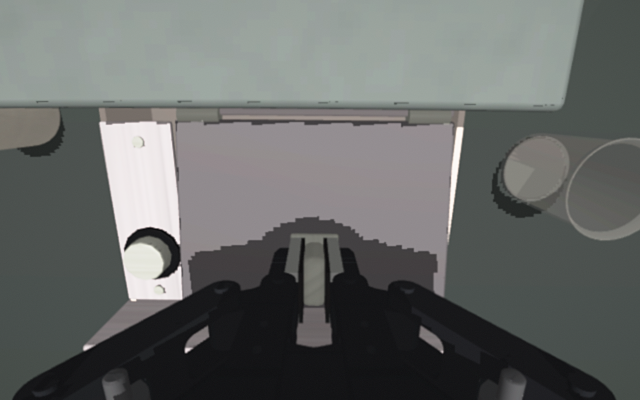

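View pics/s5.png

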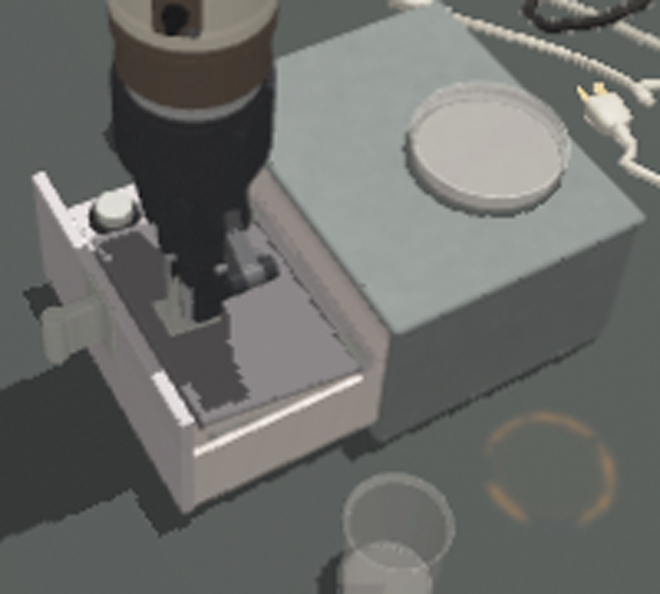

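```bash
python3 - <<'E'
from h import *
s=camera("scene")
for th in(0,.07,.165,.25):
    for y in (-.083,):
        P=U(-.083-.094*np.cos(th)+.002*np.sin(th),y,.059+.002+.094*np.sin(th))
        print(th,((proj(s,P)[0]-[250,170])*3.3).round(1))
a=s["color"][270:310,300:370,::-1]; b=cv2.imread("pics/s2.png")[330:462,165:396]
a=cv2.imread("pics/s5.png")[330:462,165:396]
cv2.imwrite("pics/cmp.png",np.vstack([cv2.resize(x,None,fx=2.2,fy=2.2) for x in(b,a)]))
E
```

```text
0 [207.2 437.2]
0.07 [207.8 430. ]
0.165 [210.  419.5]
0.25 [213.2 409.5]
```

View pics/cmp.png

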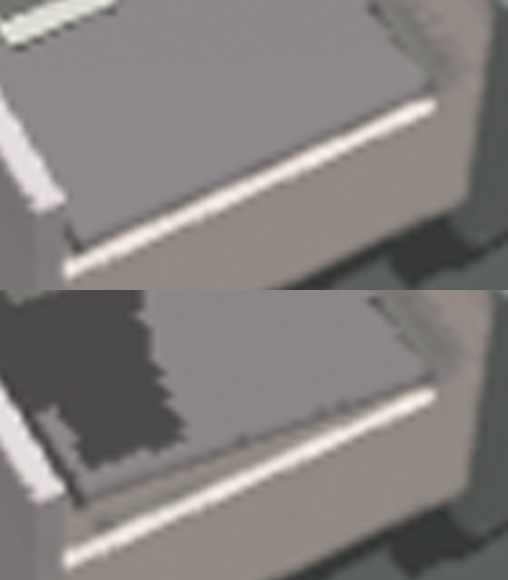

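Call:
move_arm([
  [4,[0.03,0,-0.05],0],
  [4,[0.07,0,-0.1],0],
  [4,[0.12,0,-0.16],0],
  [4,[0.17,0,-0.22],0],
  [4,[0.22,0,-0.28],0],
  [4,[0.28,0,-0.33],0],
  [4,[0.34,0,-0.39],0],
  [4,[0.4,0,-0.44],0],
  [4,[0.45,0,-0.48],0],
  [4,[0.45,0,-0.48],0],
])

```text
clock: 13.0
eef_pos: [0.5364, -0.0509, 0.1047]
tool_rot: [0.999, -0.035, 0.001, -0.003]
ft_force: [-3.5, 2.7, -6.4]
grip_width: 0.0087
```

```bash
python3 - <<'E'
from h import *
plan(U(-.156,-.0155,.066))
c=camera("wrist"); cv2.imwrite("pics/w6.png",c["color"][:,:,::-1])
c=camera("scene"); cv2.imwrite("pics/s6.png",cv2.resize(c["color"][170:350,250:450,::-1],None,fx=3.3,fy=3.3,interpolation=cv2.INTER_CUBIC))
E
```

```text
shift [-0.559 -0.001  0.774] roll 0.101 tcpU [-0.1281 -0.0155  0.1047] F [-3.5  2.7 -6.4] w 0.0087 t 13.0
```

View pics/s6.png

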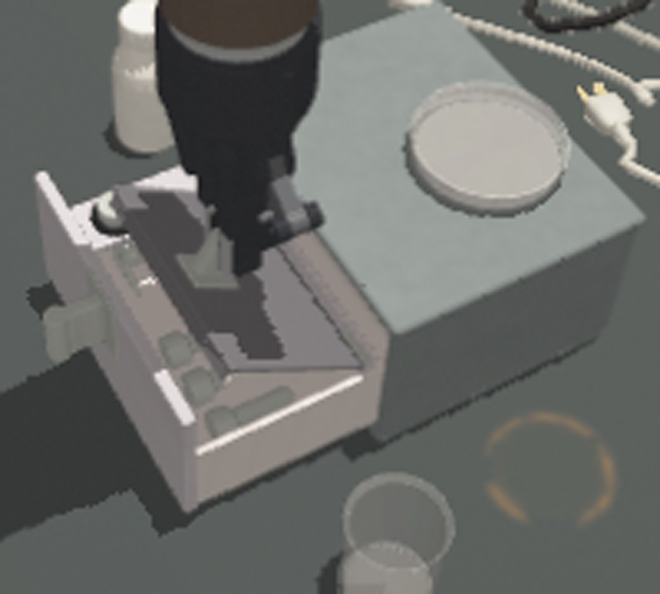

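Call:
move_arm([
  [4,[0.06,0,-0.04],0],
  [4,[0.13,0,-0.08],0],
  [4,[0.2,0,-0.12],0],
  [4,[0.27,0,-0.15],0],
  [4,[0.34,0,-0.18],0],
  [4,[0.42,0,-0.21],0],
  [4,[0.5,0,-0.24],0],
  [4,[0.56,0,-0.26],0],
  [4,[0.56,0,-0.26],0],
  [4,[0.56,0,-0.26],0],
])

```text
clock: 14.1
eef_pos: [0.564, -0.053, 0.1168]
tool_rot: [0.999, -0.035, 0.0, -0.003]
ft_force: [-2.1, 0.7, -14.5]
grip_width: 0.0086
```

```bash
python3 - <<'E'
from h import *
plan(U(-.156,-.0155,.066))
c=camera("wrist"); cv2.imwrite("pics/w7.png",c["color"][:,:,::-1])
s=camera("scene"); cv2.imwrite("pics/s7.png",cv2.resize(s["color"][170:350,250:450,::-1],None,fx=3.3,fy=3.3,interpolation=cv2.INTER_CUBIC))
for th in(.6,.7,.8,.9,1.,1.1):
    print(th,((proj(s,U(-.083-.094*np.cos(th)+.002*np.sin(th),-.083,.061+.094*np.sin(th)))[0]-[250,170])*3.3).round(1))
c=camera("top"); cv2.imwrite("pics/t7.png",cv2.resize(c["color"][120:300,220:460,::-1],None,fx=3,fy=3,interpolation=cv2.INTER_CUBIC))
E
```

```text
shift [-1.113 -0.003  1.017] roll 0.098 tcpU [-0.1004 -0.0154  0.1168] F [ -2.1   0.7 -14.5] w 0.0086 t 14.1
0.6 [238.9 364.4]
0.7 [249.7 350.9]
0.8 [261.8 337.4]
0.9 [275.2 324.2]
1.0 [289.6 311.3]
1.1 [304.8 299. ]
```

View pics/s7.png

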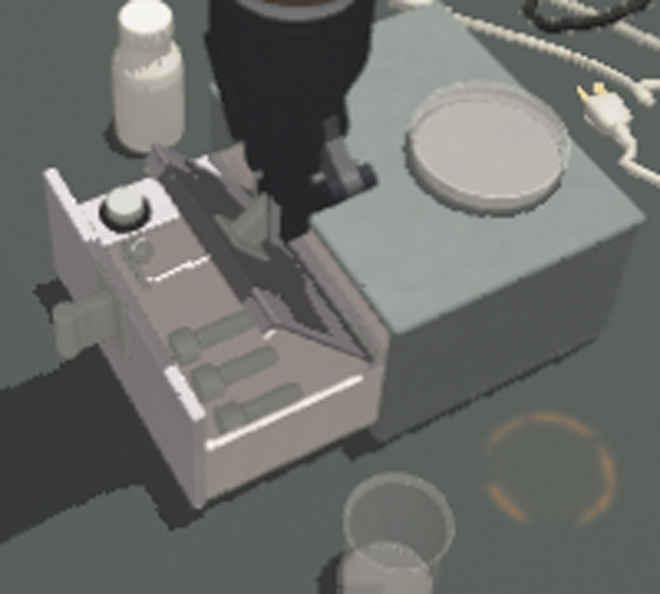

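View pics/w7.png

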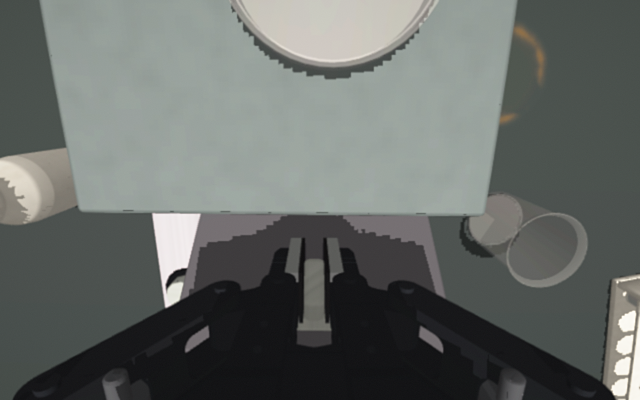

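View pics/t7.png

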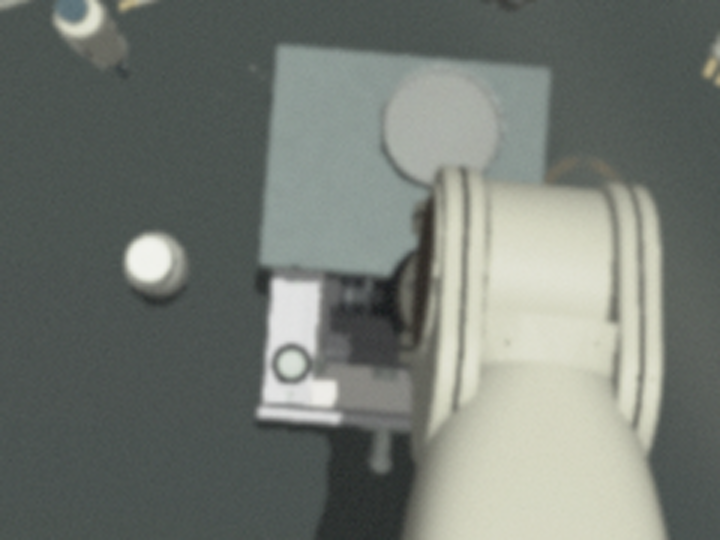

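Call:
move_arm([
  [4,[-0.08,0,0.04],0],
  [4,[-0.17,0,0.08],0],
  [4,[-0.25,0,0.12],0],
  [4,[-0.33,0,0.16],0],
  [4,[-0.38,0,0.16],0],
  [4,[-0.43,0,0.16],0],
  [4,[-0.48,0,0.16],0],
  [4,[-0.53,0,0.16],0],
  [4,[-0.57,0,0.16],0],
  [4,[-0.57,0,0.16],0],
])

```text
clock: 15.25
eef_pos: [0.5372, -0.0509, 0.1083]
tool_rot: [0.999, -0.035, 0.002, -0.003]
ft_force: [10.7, -0.5, -9.4]
grip_width: 0.0087
```

```bash
python3 - <<'E'
from h import *
plan(U(-.156,-.0155,.066))
s=camera("scene"); cv2.imwrite("pics/s8.png",cv2.resize(s["color"][170:350,250:450,::-1],None,fx=3.3,fy=3.3,interpolation=cv2.INTER_CUBIC))
a=[cv2.imread(f"pics/{n}.png")[330:528,130:330] for n in("s2","s8")]
cv2.imwrite("pics/cmp8.png",np.hstack([cv2.resize(x,None,fx=2,fy=2) for x in a]))
E
```

```text
shift [-0.577  0.     0.845] roll 0.101 tcpU [-0.1273 -0.0154  0.1083] F [10.7 -0.5 -9.4] w 0.0087 t 15.25
```

View pics/s8.png

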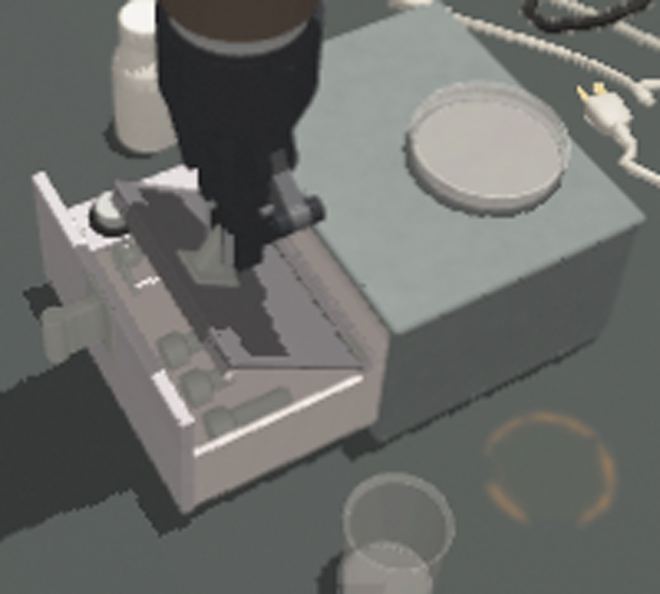

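View pics/cmp8.png

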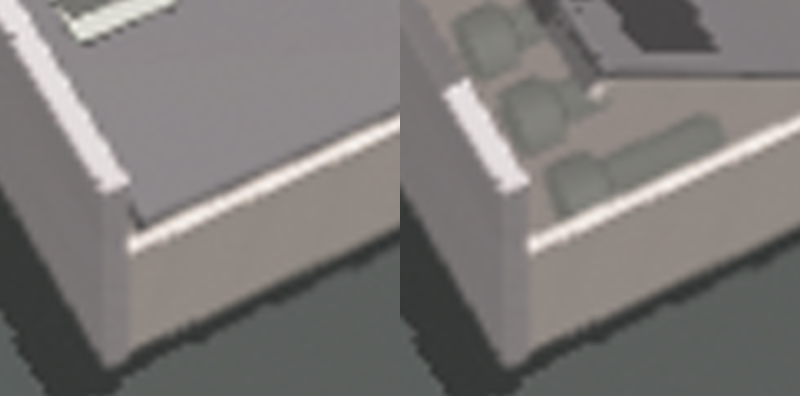

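Call:
move_arm([
  [4,[0.03,0,-0.05],0],
  [4,[0.07,0,-0.09],0],
  [4,[0.11,0,-0.12],0],
  [4,[0.15,0,-0.15],0],
  [4,[0.19,0,-0.17],0],
  [4,[0.23,0,-0.19],0],
  [4,[0.27,0,-0.2],0],
  [4,[0.31,0,-0.21],0],
  [4,[0.34,0,-0.22],0],
  [4,[0.34,0,-0.22],0],
])

```text
clock: 16.3
eef_pos: [0.5509, -0.052, 0.1187]
tool_rot: [0.999, -0.035, -0.002, -0.003]
ft_force: [3.6, 0.8, -25.4]
grip_width: 0.0083
```

```bash
python3 - <<'E'
from h import *
plan(U(-.156,-.0155,.066))
s=camera("scene"); cv2.imwrite("pics/s9.png",cv2.resize(s["color"][170:350,250:450,::-1],None,fx=3.3,fy=3.3,interpolation=cv2.INTER_CUBIC))
a=[cv2.imread(f"pics/{n}.png")[330:528,130:330] for n in("s2","s9")]
cv2.imwrite("pics/cmp9.png",np.hstack([cv2.resize(x,None,fx=2,fy=2) for x in a]))
E
```

```text
shift [-8.460e-01 -1.000e-03  1.057e+00] roll 0.099 tcpU [-0.1135 -0.0154  0.1187] F [  3.6   0.8 -25.4] w 0.0083 t 16.3
```

View pics/s9.png

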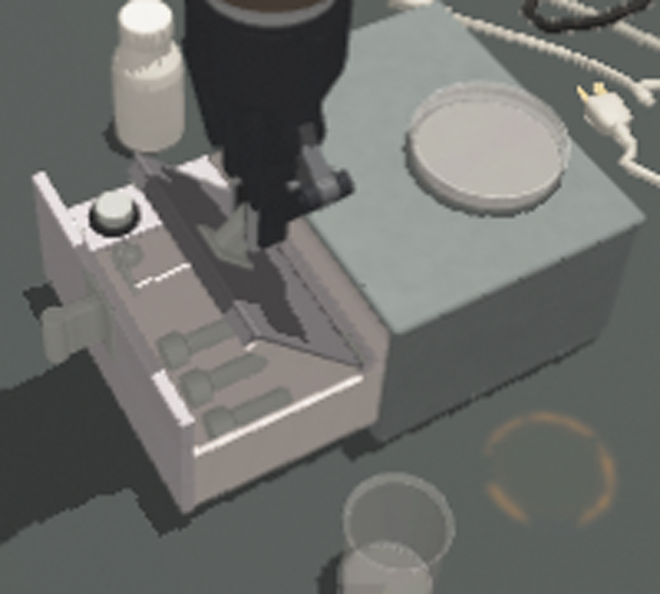

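View pics/cmp9.png

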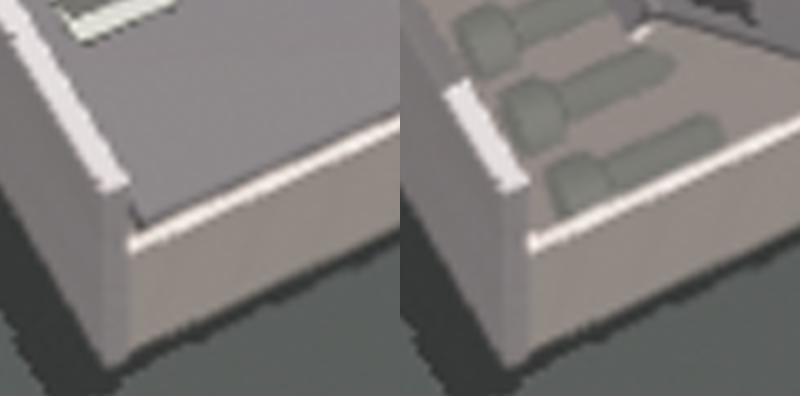

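Call:
move_arm([
  [4,[0.02,0,0],0],
  [4,[0.04,0,0],0],
  [4,[0.06,0,0],0],
  [4,[0.08,0,0],0],
  [4,[0.1,0,0],0],
  [4,[0.12,0,0],0],
  [4,[0.12,0,0],0],
  [4,[0.12,0,0],0],
  [4,[0.12,0,0],0],
  [4,[0.12,0,0],0],
])

```text
clock: 17.35
eef_pos: [0.5586, -0.0526, 0.1208]
tool_rot: [0.999, -0.035, 0.001, -0.003]
ft_force: [-4.9, 0.4, -9.9]
grip_width: 0.0087
```

```bash
python3 - <<'E'
from h import *
plan(U(-.156,-.0155,.066))
s=camera("scene"); cv2.imwrite("pics/s10.png",cv2.resize(s["color"][170:350,250:450,::-1],None,fx=3.3,fy=3.3,interpolation=cv2.INTER_CUBIC))
a=[cv2.imread(f"pics/{n}.png")[330:528,130:330] for n in("s2","s10")]
cv2.imwrite("pics/cmp10.png",np.hstack([cv2.resize(x,None,fx=2,fy=2) for x in a]))
w=camera("wrist"); cv2.imwrite("pics/w10.png",w["color"][:,:,::-1])
E
```

```text
shift [-1.005 -0.003  1.094] roll 0.099 tcpU [-0.1058 -0.0154  0.1208] F [-4.9  0.4 -9.9] w 0.0087 t 17.35
```

View pics/s10.png

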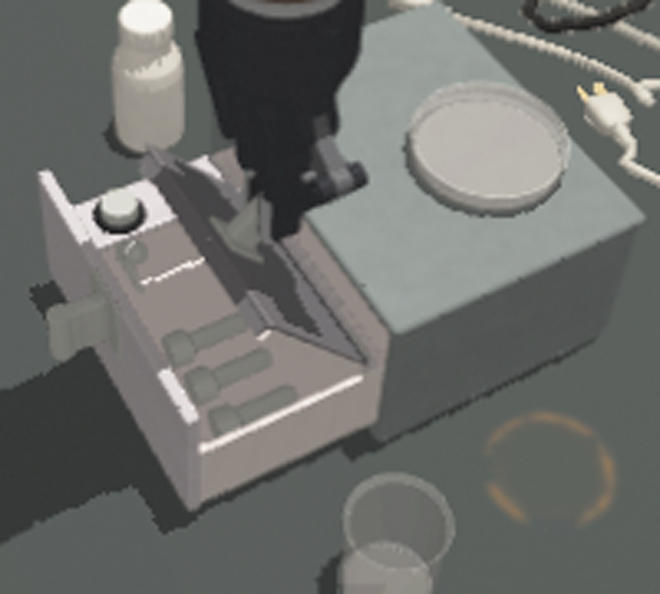

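View pics/cmp10.png

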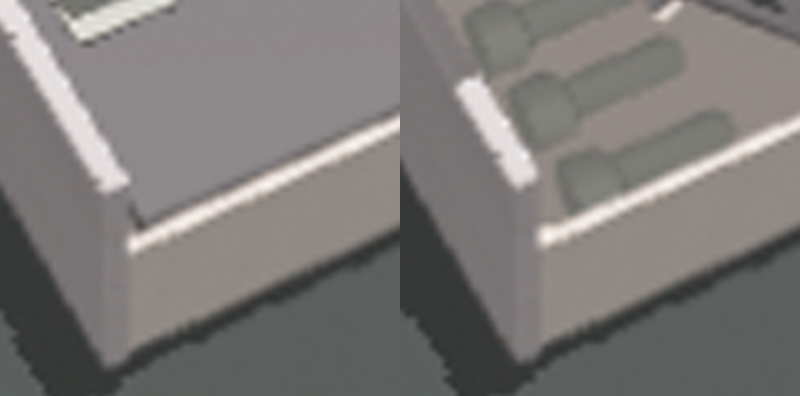

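View pics/w10.png

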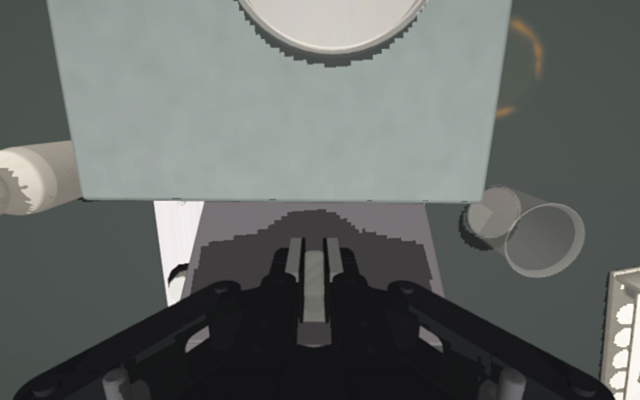

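Call:
move_arm([
  [4,[-0.01,0,-0.02],0],
  [4,[-0.03,0,-0.03],0],
  [4,[-0.05,0,-0.03],0],
  [4,[-0.07,0,-0.03],0],
  [4,[-0.09,0,-0.03],0],
  [4,[-0.11,0,-0.03],0],
  [4,[-0.13,0,-0.03],0],
  [4,[-0.13,0,-0.03],0],
  [4,[-0.13,0,-0.03],0],
  [4,[-0.13,0,-0.03],0],
])

```text
clock: 18.45
eef_pos: [0.5541, -0.0522, 0.1206]
tool_rot: [0.999, -0.035, 0.002, -0.003]
ft_force: [10.5, -0.6, -31.6]
grip_width: 0.0083
```

```bash
python3 - <<'E'
from h import *
plan(U(-.156,-.0155,.066))
s=camera("scene"); cv2.imwrite("pics/s11.png",cv2.resize(s["color"][170:350,250:450,::-1],None,fx=3.3,fy=3.3,interpolation=cv2.INTER_CUBIC))
a=[cv2.imread(f"pics/{n}.png")[300:528,130:330] for n in("s2","s9","s11")]
cv2.imwrite("pics/cmp11.png",np.hstack([cv2.resize(x,None,fx=1.3,fy=1.3) for x in a]))
E
```

```text
shift [-9.180e-01 -1.000e-03  1.088e+00] roll 0.1 tcpU [-0.1103 -0.0154  0.1206] F [ 10.5  -0.6 -31.6] w 0.0083 t 18.45
```

View pics/cmp11.png

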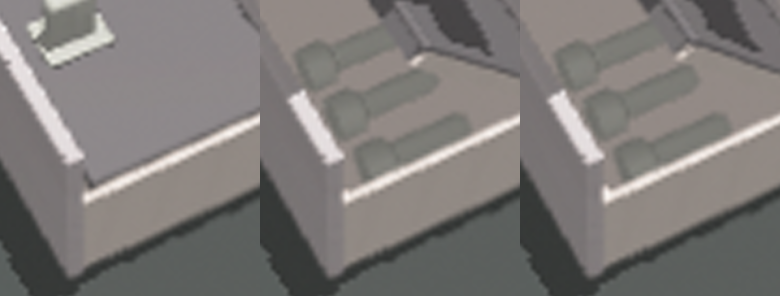

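Call:
move_arm([
  [4,[0,0,0.02],0],
  [4,[0,0,0.02],0],
  [4,[0,0,0.02],0],
  [4,[0,0,0.02],0],
  [4,[0,0,0.02],0],
  [4,[0,0,0.02],0],
  [4,[0,0,0.02],0],
  [4,[0,0,0.02],0],
  [4,[0,0,0.02],0],
  [4,[0,0,0.02],0],
])

```text
clock: 19.5
eef_pos: [0.5541, -0.0522, 0.1205]
tool_rot: [0.999, -0.035, 0.002, -0.003]
ft_force: [8.6, -0.1, -27.0]
grip_width: 0.0088
```

```bash
python3 - <<'E'
from h import *
plan(U(-.156,-.0155,.066))
s=camera("scene"); cv2.imwrite("pics/s12.png",cv2.resize(s["color"][170:350,250:450,::-1],None,fx=3.3,fy=3.3,interpolation=cv2.INTER_CUBIC))
g=lambda n:cv2.imread(f"pics/{n}.png",0).astype(np.float32)
for n in("s8","s9","s10","s11","s12"):
    tm=g("s2")[405:520,165:215]; r=cv2.matchTemplate(g(n),tm,cv2.TM_CCOEFF_NORMED); print(n,cv2.minMaxLoc(r)[1:4:2])
t=camera("top"); cv2.imwrite("pics/t12.png",cv2.resize(t["color"][120:300,220:460,::-1],None,fx=3,fy=3,interpolation=cv2.INTER_CUBIC))
for n in("t7","t12"):
    tm=g("t2")[360:435,250:310]; r=cv2.matchTemplate(g(n),tm,cv2.TM_CCOEFF_NORMED); print(n,cv2.minMaxLoc(r)[1:4:2])
w=camera("wrist"); cv2.imwrite("pics/w12.png",w["color"][:,:,::-1])
E
```

```text
shift [-9.180e-01 -1.000e-03  1.086e+00] roll 0.1 tcpU [-0.1103 -0.0154  0.1205] F [  8.6  -0.1 -27. ] w 0.0088 t 19.5
s8 (0.9791703820228577, (165, 405))
s9 (0.9786604046821594, (165, 405))
s10 (0.9665127992630005, (171, 402))
s11 (0.9717628359794617, (165, 405))
s12 (0.971672534942627, (165, 405))
t7 (0.9914653301239014, (251, 351))
t12 (0.9978233575820923, (250, 360))
```

View pics/s12.png

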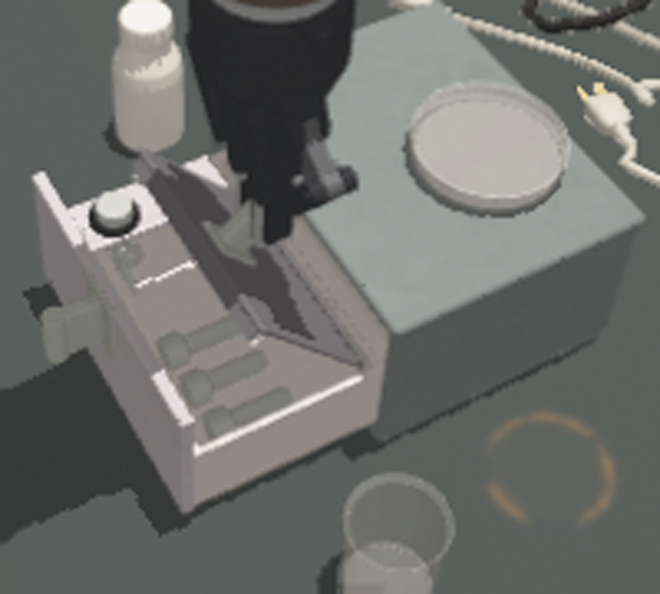

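View pics/w12.png

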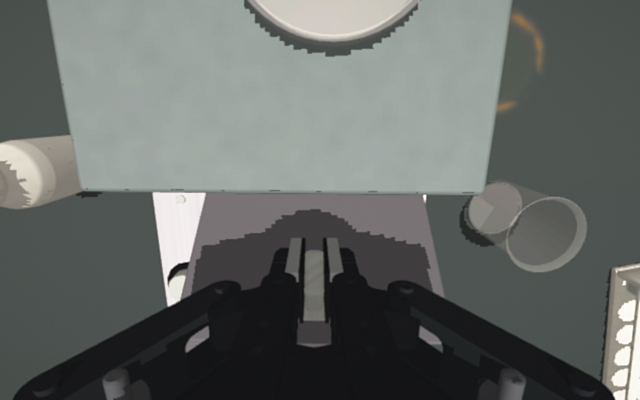

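```bash
python3 -c "
from workcell import *
print(job_done())"
```

```text
the job is handed in; nothing more can be done
None
```

I handed the job in at 19.5 s of the 54 s allowed. The cover was held open by its tab and the drawer was at its stop. No verdict was reported.

- **Drawer:** I pulled it about 108 mm until it stopped moving and the pulling force rose to about 23 N.
- **Catch:** it was not holding. The tab rose about 12 mm, past the 5 mm limit, and the scene image showed the cover's front edge lifting by the matching amount. I left the release button alone.
- **Drawer slipped in twice:** as I raised the cover, the drawer slid in by an estimated 8 mm, then 3–4 mm on a second try. Each time I pulled it back out to the stop by the tab. At the end its front corner matched the reference images exactly in both the scene and top views.
- **Final state:** the cover is at about 0.8 rad, read from the scene image, where half of its 1.25 rad travel is 0.63 rad. The parts are visible and the grip is closed on the tab at 8.8 mm. The pose held steady through the last second, with about 27 N downward and 9 N toward the unit on the tool.
- **Tab grip:** the grip slid about 3–4 mm up the tab during lifting, but held after that.
- **Beaker, bottle and dish:** they look unmoved in the last images. I judged that by eye and did not measure it.

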